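# Hold the ball tray in the microscope's focus over a swept plate

## Robot

A 6-joint arm with a two-finger parallel gripper is mounted at the origin on the work surface. World frame = base frame: x ahead of the robot, y to its left, z up, the work surface at z = 0. Lengths are in m, angles in degrees, forces in N, time in s.
With the tool pointing down it reaches from about 0.3 to 0.75 m from the base axis. Payload 8.5 kg.
Tool frame: the origin (TCP) lies on the centre line of the jaws, within the pads' length; the fingertips stand 19 mm ahead of it and the grasp point (between the pads) is the TCP (env.tcp_to_tips is the z of the fingertips in the tool frame, in m); z points along the fingers, y is the line along which they close (so a half turn about z gives the same grasp; the last joint's range is limited). The gripper opens to 85 mm and grips with 20 to 120 N. Pads are 22 mm wide; open, the fingers measure 114 mm over their backs; the gripper's body (76 mm by 85 mm) begins 54 mm behind the grasp point. The pads swing forward as they close: fully open they stand 13 mm farther back than shut.
Start: joints at [61.748, 21.807, 74.336, -0, 83.858, -12.336], TCP at [0.151, 0.529, 0.25] pointing down, gripper open.
Joint ranges: [-178.18, 178.18], [-50.72, 133.34], [12.68, 142.11], [-81.47, 261.47], [9.98, 163.14], [-165.26, 165.26]. Speed limits (degrees/s): [136.94, 136.94, 180, 180, 180, 180].

## Interface

Orientations are given as a 3x3 rotation matrix whose columns are the frame's x, y, z axes.
In Python, from rig import env gives the robot as it stands.
- The arm moves only by the tool servo_tool, never from a script. Its argument "steps" is a list of rows, each an object of numbers: "tx", "ty", "tz": the shift along the world's x, y, z in cm; "yaw": the turn about the world's z in degrees; "claw": the finger opening in cm, from 0 to 8.54. In form: [{"tx": .., "ty": .., "tz": .., "yaw": .., "claw": ..}, ...]. A call has 1 to 20 rows; each row shifts and turns the commanded pose from where the row before left it; what a row does not reach is not made up. A row lasts 1/10 s, in which the tool goes at most 50 mm and 8.59 degrees, less where a joint would pass 70% of its speed; a pose out of reach is approached as far as the arm can. A call with a gripper value outside its range is refused whole. The fingers move at their own pace and stop on an object; "newtons" is the grip in N (left out, the last holds). Time passes only in rows, so rows that do not move let the fingers close. It gives the time, the measured TCP pose, the force, the opening and the grip force at its end, in the units of the state.
- env.observe(): the state, without advancing time (a new reading comes with each control period).
- env.get_image(name): name is "scene" or "top"; returns (picture, depth): 400x640x3 uint8, red, green, blue; 400x640 float32, m along the optical axis (not along the pixel's ray), 0 where there is no reading.
- env.camera_model(name): a dict with "fovy" (degrees; the focal length in pixels is half the picture's height over the tangent of half this angle, whatever the lens; pixels are square), "cx", "cy" (the principal point, pixels), "T" (4x4, takes a point from camera to world coordinates). Camera axes: x right, y down, z forward; pixel columns grow to the right and rows downward; lengths in m; the calibration is good to about 2 mm. A picture is of the moment at which its call begins. camera_model takes no time and is no camera call.
- env.close_job(): hands the job in; it is judged then, once.
The state is a dict: "time_s": time; "q": joint angles; "qvel": joint speeds; "joint_efforts": joint torques, N m; "position": TCP position; "tool_rot": TCP orientation; "ft_force": force on the tool from outside, world axes, zero at the start; "wrist_torque": the same for the moment, N m; "grip_width": finger opening in m; "gripper_force": force on a finger pad.
Only numpy, scipy, OpenCV 4.12 (cv2) and the standard library are available. Lean on these libraries where they do the work, as an engineer would, in place of code of your own. Each camera call takes 0.05 s, during which the arm holds its last target. There are 200 camera calls.

## Task

With the orange scraper, sweep all four brass offcuts off the microscope's work plate into the chip trough along its edge, so that the ball is seen against a clean plate, and stand the scraper back upright on the bench. Then lift the blue tray by its tab and carry it level, the steel ball lying loose and untouched in its shallow pocket, and finish holding it still and level in the gripper with the ball at the microscope's focus, 110 mm straight above the middle of the black disc. Do not touch the offcuts with the gripper, do not bump the microscope, and leave the other things where they are.

Things in the scene. Friction and masses are not known exactly. Their poses are not given: they have to be found in the camera images.
- station: base of the inspection microscope, fixed to the bench. Origin: on the bench under the middle of its steel work plate; z up. The plate is 200 x 200 mm, flat, its top 35 mm above the bench, with a flush black disc 52 mm across in the very middle. A white foot of the same height adjoins its +y edge, the chip trough its -x edge (towards the robot)
- trough (a point): open aluminium chip trough along the whole -x edge of the work plate; this point: middle of its floor, 144 mm towards -x from the plate's middle, 2 mm above the bench; axes as the station's. Inside 86 mm (x) by 196 mm (y); it begins right at the plate's edge, and its three outer walls are 28 mm high, lower than the plate's top
- focus (a point): the microscope's fixed focus point: 110 mm straight above the middle of the black disc of the work plate (145 mm above the bench), 170 mm in front of the lens; axes as the station's. Nothing is there to touch
- microscope: white digital microscope head with black ring light on a steel column, fixed to the station, frame equal to the station's. It looks at the focus from the +y side, 60 degrees off vertical. Head and column lie wholly beyond 115 mm in +y from the plate's middle; lowest edge of the ring light 195 mm above the bench, column top 365 mm. The space over the plate is free
- scraper_grip (a point): hand scraper standing on its foot: black foot bar 120 mm long (its x), 26 mm wide (its y), 22 mm high; on it an orange grip block 70 mm long (x), 22 mm thick (y), from 22 to 62 mm above the flat underside; 110 to 230 g. This point: middle of the grip block, 42 mm above the underside; z up. Either long side of the foot can push
- tray_grip (a point): blue ball tray: plate 140 mm (its x) by 70 mm (y), 8 mm thick, with an upright grip tab 50 mm long (x), 14 mm thick (y), rising to 56 mm above the underside; 190 to 300 g. This point: middle of the tab, 34 mm above the underside and 35 mm towards -x from the plate's middle; z up, x points to the ball's pocket
- pocket (a point): where the ball's centre lies when centred in its pocket: 80 mm along the tray's +x from the tab's middle, 17 mm above the tray's underside; axes are the tray's, z its upright. The pocket is round, 22 mm wide and only 3 mm deep with a flat floor: the ball has about 3 mm of play each way and climbs out if the tray is tipped some 40 degrees or jerked
- ball_center (a point): centre of the polished steel ball, 24 mm across, 57 g, lying loose in the tray's pocket; its axes turn as it rolls
- offcut1_mid (a point): loose brass offcut, 18 x 12 x 10 mm with a 6 mm stub on one side, 16 g, lying on the work plate at first; this point: its middle, half-way up
- offcut2_mid (a point): loose brass offcut, 15 x 13 x 11 mm with a 6 mm stub on one side, 16 g, lying on the work plate at first; this point: its middle, half-way up
- offcut3_mid (a point): loose brass offcut, 17 x 11 x 10 mm with a 6 mm stub on one side, 16 g, lying on the work plate at first; this point: its middle, half-way up
- offcut4_mid (a point): loose brass offcut, 14 x 14 x 10 mm with a 6 mm stub on one side, 16 g, lying on the work plate at first; this point: its middle, half-way up
- wire_spool: bystander: copper-coloured wire spool, 54 mm across, 28 mm high; origin under its middle
- powder_jar: bystander: glass jar with green cap, 56 mm across, 70 mm high; origin under its middle
- jaw_model: bystander: white plaster jaw model, 60 x 66 mm, 33 mm high; origin under its middle
- screwdriver: bystander: red-handled screwdriver, 170 mm long along its x, lying on the bench; origin under its middle
- mug: bystander: white mug, 76 mm across, 90 mm high; origin under its middle
- spray_bottle: bystander: white bottle with blue cap, 48 mm across, 130 mm high; origin under its middle
There are look-alikes about, which are no part of the job. There is more than one size of the part that bears scraper_grip; the job needs the largest.

How it is judged (in metres and radians):
On the way, in this order (a step that is already met when the one before it is completed fails the run):
1. all four offcuts lie in the chip trough, the scraper in the gripper (x of offcut1_mid in the frame of station between -0.19 and -0.098 m and y of offcut1_mid in the frame of station between -0.1 and 0.1 m and z of each of offcut1_mid, offcut2_mid, offcut3_mid, offcut4_mid in the frame of station below 0.03 m and x of offcut2_mid in the frame of station between -0.19 and -0.098 m and y of offcut2_mid in the frame of station between -0.1 and 0.1 m and x of offcut3_mid in the frame of station between -0.19 and -0.098 m and y of offcut3_mid in the frame of station between -0.1 and 0.1 m and x of offcut4_mid in the frame of station between -0.19 and -0.098 m and y of offcut4_mid in the frame of station between -0.1 and 0.1 m and contact force between scraper and the fingers above 0.5 N), for 0.2 s.
2. the scraper stands upright on the bench, let go (height (world z) of scraper_grip below 0.052 m and angle between scraper_grip's own z axis and vertical below 0.15 rad and contact force between scraper and the fingers below 0.2 N and contact force between scraper and station below 0.2 N), for 0.2 s.
3. the tray is lifted off the bench with the ball in its pocket (height (world z) of pocket above 0.075 m and contact force between tray and the fingers above 1 N and distance between ball_center and pocket below 0.008 m), for 0.2 s.
At the end, for the whole second after the job is handed in: The gripper holds the tray, touching nothing else, tilted less than 5 degrees and at rest; the ball lies at rest in its pocket, within 15 mm of the microscope's focus sideways and within 15 mm in height; all four offcuts lie in the chip trough; the scraper stands upright on the bench, let go (all of step 2 and x of offcut1_mid in the frame of station between -0.19 and -0.098 m and y of offcut1_mid in the frame of station between -0.1 and 0.1 m and z of each of offcut1_mid, offcut2_mid, offcut3_mid, offcut4_mid in the frame of station below 0.03 m and x of offcut2_mid in the frame of station between -0.19 and -0.098 m and y of offcut2_mid in the frame of station between -0.1 and 0.1 m and x of offcut3_mid in the frame of station between -0.19 and -0.098 m and y of offcut3_mid in the frame of station between -0.1 and 0.1 m and x of offcut4_mid in the frame of station between -0.19 and -0.098 m and y of offcut4_mid in the frame of station between -0.1 and 0.1 m and distance between ball_center and pocket below 0.008 m and horizontal distance between ball_center and focus below 0.015 m and z of ball_center in the frame of focus between -0.015 and 0.015 m and angle between pocket's own z axis and vertical below 0.09 rad and linear speed of tray below 0.02 m/s and linear speed of ball below 0.03 m/s and contact force between tray and the fingers above 1 N and contact force between tray and station below 0.1 N and contact force between tray and microscope below 0.1 N); the arm keeps its last pose, push and grip.
It fails at once if the ball leaves its pocket, or the tray is tipped by more than 20 degrees (distance between ball_center and pocket above 0.012 m or angle between pocket's own z axis and vertical above 0.35 rad).
It fails at once if the robot touches the ball (contact force between ball and the fingers above 0.3 N or contact force between ball and the arm above 0.3 N).
It fails at once if the gripper or arm touches an offcut (contact force between any of offcut1, offcut2, offcut3, offcut4 and the fingers above 0.5 N or contact force between any of offcut1, offcut2, offcut3, offcut4 and the arm above 0.5 N).
It fails at once if the microscope is bumped (contact force between microscope and the fingers above 3 N or contact force between microscope and the arm above 3 N or contact force between microscope and tray above 3 N or contact force between microscope and scraper above 3 N).
It fails at once if a bystander is moved by more than 25 mm (distance of any of wire_spool, powder_jar, jaw_model, screwdriver, mug, spray_bottle from where it was at the start of the episode above 0.025 m).
It also fails if it takes over 72 s, if anything falls off the work surface, if the arm or the gripper's body presses on something with over 40 N, if the wrist force passes 120 N, or if a joint passes its speed limit or range.

## Working session

There is one attempt and no reset: what is moved stays moved. The work goes in short steps, Python scripts to look and compute and a tool call to move; the robot and the scene stay as the last step left them, time stands still between calls to the robot, and variables do not carry over. Pictures are saved under pics/ and viewed, at most 10 in all, crops included, and the job is handed in when it is done.

Besides the shell and the picture viewer there is one more tool, called as name(argument=value, ...), one argument or row to a line, values as JSON. servo_tool: Moves the arm, as the interface text tells. Its arguments: {"type":"object","properties":{"steps":{"type":"array"},"newtons":{"type":"number"}},"required":["steps"]}

```bash
ls; mkdir -p pics; cat > h.py <<'E'
import numpy as np, cv2
from rig import env
def cloud(name):
    im,d=env.get_image(name); m=env.camera_model(name)
    f=im.shape[0]/2/np.tan(np.radians(m["fovy"])/2)
    v,u=np.indices(d.shape)
    P=np.stack([(u-m["cx"])*d/f,(v-m["cy"])*d/f,d],-1)
    T=np.array(m["T"]); W=P@T[:3,:3].T+T[:3,3]; W[d==0]=np.nan
    return im,W
E
python3 - <<'E'
from h import *
for n in("top","scene"):
    im,W=cloud(n); cv2.imwrite(f"pics/{n}0.png",im[:,:,::-1]); np.savez(f"{n}0.npz",im=im,W=W); m=env.camera_model(n); print(n,m)
print(env.observe())
E
```

```text
pics
top {'fovy': 42.43957101999403, 'cx': 318.92577367603826, 'cy': 202.7984686996535, 'T': array([[-0.02702126, -0.9906286 ,  0.13388364,  0.34476983],
       [-0.99959884,  0.02563984, -0.01203186, -0.10742987],
       [ 0.00848635, -0.13415504, -0.99092402,  1.56237304],
       [ 0.        ,  0.        ,  0.        ,  1.        ]])}
scene {'fovy': 55.312437649166846, 'cx': 321.23469289419387, 'cy': 195.75726975743288, 'T': array([[ 0.21697766,  0.60310127, -0.76758684,  1.19781729],
       [ 0.97615324, -0.12861328,  0.17488133, -0.25135003],
       [ 0.00674929, -0.78722772, -0.61662547,  0.65179472],
       [ 0.        ,  0.        ,  0.        ,  1.        ]])}
{'time_s': 0.1, 'q': array([ 6.17486385e+01,  2.18349259e+01,  7.43789214e+01, -1.17918645e-03,
        8.38573127e+01, -1.23363912e+01]), 'qvel': array([ 0.0041267 , -0.08411723, -0.08795736,  0.02357014, -0.12664888,
        0.02437889]), 'joint_efforts': array([ 3.56380711e-03, -4.49224627e+01, -2.31658334e+01, -2.20660640e-04,
        3.61133709e-03, -2.66526206e-05]), 'position': array([0.15071313, 0.5287001 , 0.24980293]), 'tool_rot': array([[-9.61670234e-01,  2.74208017e-01, -5.69852412e-04],
       [ 2.74208499e-01,  9.61669632e-01, -1.10371649e-03],
       [ 2.45361850e-04, -1.21766967e-03, -9.99999229e-01]]), 'ft_force': array([ 0.40028908,  0.54430121, -0.50920715]), 'wrist_torque': array([ 0.00410391,  0.02639882, -0.01034883]), 'gripper_force': 0.0, 'grip_width': 0.08519978187243243}
```

View pics/top0.png

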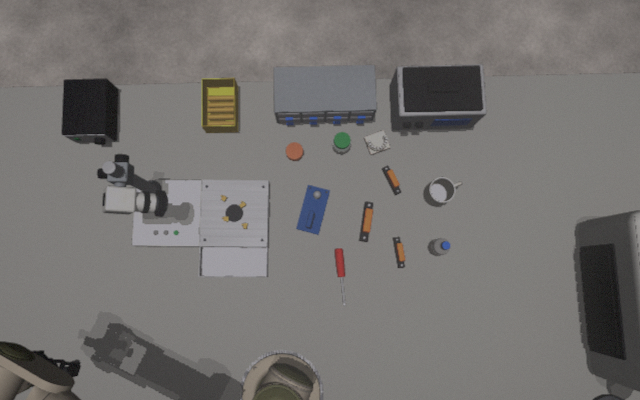

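View pics/scene0.png

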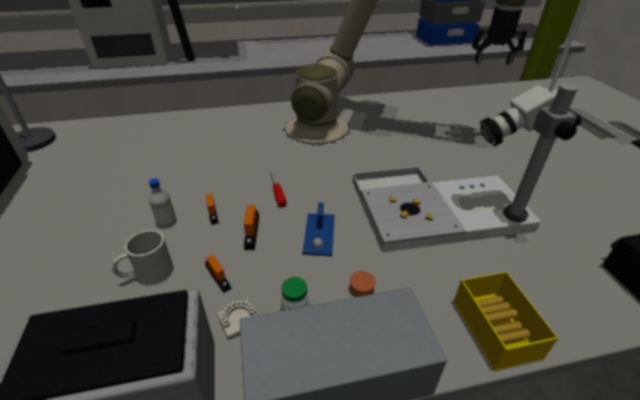

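The top view shows the plate at (235,213), with the disc in the middle and four offcuts around it. The trough is below it at (235,262). The tray is at (313,210) with the ball at (317,195). The scrapers are at (367,221), which looks the largest, (392,180) and (400,252).

```bash
cat > seg.py <<'E'
from h import *
D=np.load("top0.npz"); im,W=D["im"],D["W"]
hsv=cv2.cvtColor(im,cv2.COLOR_RGB2HSV); H,S,V=cv2.split(hsv)
u,v=np.meshgrid(range(640),range(400))
def show(n,mask,box,amin=8):
    x0,y0,x1,y1=box
    mask=(mask&(u>=x0)&(u<x1)&(v>=y0)&(v<y1)).astype(np.uint8)
    k,L,st,c=cv2.connectedComponentsWithStats(mask)
    for i in range(1,k):
        if st[i,4]<amin: continue
        P=W[L==i]; P=P[~np.isnan(P[:,0])]
        r=cv2.minAreaRect((P[:,:2]*1000).astype(np.float32))
        print(n,c[i].round(1),st[i,4],"rect",np.round(r[0],1),np.round(r[1],1),round(r[2],1),"med",np.median(P,0).round(4),"z",np.nanpercentile(P[:,2],[5,95]).round(4))
show("orange",(H<18)&(S>150)&(V>90),(340,150,450,280))
show("black",(V<60),(340,150,450,280))
show("blue",(H>100)&(H<125)&(S>120),(290,170,340,240),20)
show("platez",(W[...,2]>.03)&(W[...,2]<.045),(190,175,290,290),50)
show("disc",(V<60),(203,182,267,245))
show("brass",(H>12)&(H<32)&(S>90)&(V>90),(200,178,270,247),4)
show("red",((H<8)|(H>172))&(S>150),(325,240,360,310))
m=(W[...,2]>.02)&(W[...,2]<.045)
print(W[213,235],W[262,235],W[195,317],W[300,200], W[160,250])
big=cv2.resize(im[160:290,185:425],None,fx=3.3,fy=3.3,interpolation=cv2.INTER_CUBIC)
cv2.imwrite("pics/crop.png",cv2.convertScaleAbs(big[:,:,::-1],alpha=1.5))
E
python3 seg.py
```

```text
orange [394.1 178.5] 23 rect [ 616.1 -352.8] [40.7 10.2] 32.5 med [ 0.6185 -0.3522  0.0489] z [0.0452 0.0556]
orange [369.2 212.1] 16 rect [ 515.3 -270.2] [15.5 14.4] 84.4 med [ 0.5165 -0.2731  0.0627] z [0.0586 0.0655]
orange [368.4 228.3] 9 rect [ 468.8 -268.9] [ 3.9 19.3] 68.1 med [ 0.4693 -0.2699  0.0601] z [0.0563 0.0642]
orange [340.9 264.2] 67 rect [ 373.8 -187.4] [ 9.2 77. ] 89.7 med [ 0.3648 -0.1861  0.0254] z [0.0201 0.0314]
black [385.1 172.6] 22 rect [ 639.8 -334.5] [37.6 11.5] 19.6 med [ 0.6437 -0.3308  0.0157] z [0.0089 0.0226]
black [393.8 188.8] 32 rect [ 597.4 -355.7] [44.9 16.4] 30.4 med [ 0.59   -0.3556  0.015 ] z [0.0036 0.0218]
black [365.8 205.9] 15 rect [ 541.  -266.5] [16.  16.2] 20.1 med [ 0.5363 -0.2656  0.0213] z [0.0179 0.0261]
black [398.5 263.3] 13 rect [ 365.  -359.3] [20.9  7.1] 2.9 med [ 0.3661 -0.3577  0.0187] z [0.0124 0.0218]
blue [313.6 208.3] 585 rect [ 535.5 -107.4] [ 65.3 136.1] 74.3 med [ 0.542  -0.1115  0.0088] z [0.0029 0.015 ]
blue [309.2 220.1] 28 rect [497.9 -96.2] [ 7.5 32.9] 69.8 med [ 0.495  -0.0953  0.0578] z [0.053  0.0614]
platez [228.4 212.8] 4855 rect [528.5 145.4] [232.8 199.3] 88.6 med [0.5278 0.1435 0.0361] z [0.0314 0.0418]
brass [223.4 197.9] 17 rect [571.2 157. ] [11.7  9.7] 0.5 med [0.571  0.1575 0.0464] z [0.0417 0.0518]
brass [242.2 204.4] 21 rect [550.4 102.4] [11.1 14.7] 43.7 med [0.5514 0.1024 0.045 ] z [0.0398 0.0497]
brass [225.7 218.4] 20 rect [510.3 151.2] [11.6 12.4] 26.9 med [0.511  0.1502 0.0449] z [0.0319 0.0515]
brass [244.6 225.4] 16 rect [488.7  94.7] [15.8  9.2] 34.8 med [0.4892 0.0946 0.0453] z [0.0399 0.0511]
red [339.6 261.8] 129 rect [ 373.6 -183. ] [77.8 15.6] 5.1 med [ 0.3738 -0.1829  0.0254] z [0.0203 0.0313]
[0.5269782  0.12494755 0.03464645] [0.38263568 0.13090624 0.00054515] [ 0.57598473 -0.12090542  0.02760043] [ 0.27282644  0.23619551 -0.00244065] [0.6934519  0.08228219 0.00634709]
```

View pics/crop.png

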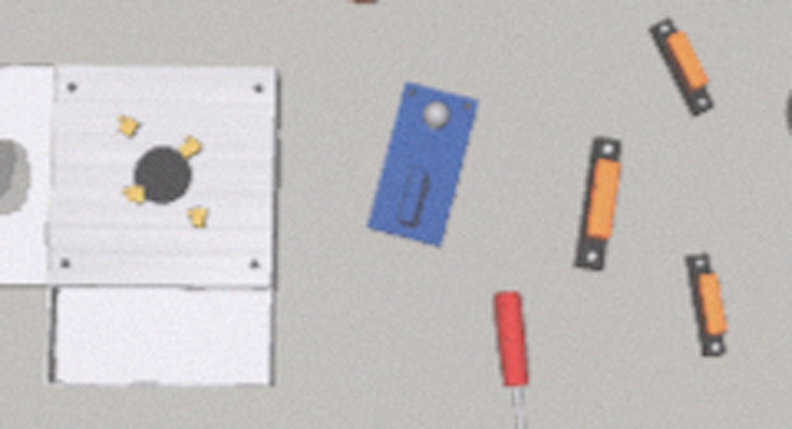

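The crop confirms that the largest scraper is the middle one, with foot ends at crop (605,145) and (590,265). The offcuts lie near the disc within about 62 mm in y, so one pass of the 120 mm bar will cover them. I'll refine the poses next.

```bash
cat > fine.py <<'E'
from seg import *
print("-----")
def line(P): 
    vx,vy,x,y=cv2.fitLine(P.astype(np.float32),cv2.DIST_HUBER,0,.001,.001).ravel(); a=np.degrees(np.arctan2(vy,vx)); return round(float((a+90)%180-90),1)
def rep(n,m,zlo,zhi):
    P=W[m&(W[...,2]>zlo)&(W[...,2]<zhi)][:,:2]; r=cv2.minAreaRect((P*1000).astype(np.float32))
    print(n,len(P),"mean",P.mean(0).round(4),"pca",line(P),"rect",np.round(r[0],1),np.round(r[1],1),round(r[2],1))
box=lambda a,b,c,d:(u>=a)&(u<c)&(v>=b)&(v<d)
s=box(355,198,380,245)
rep("scr",s,.01,.08); rep("block",s,.048,.08)
bl=(H>95)&(H<130)&(S>80)&box(292,178,335,240)
rep("tray",bl,0,.02); rep("tab",box(292,178,335,240),.045,.08)
rep("ball",box(310,187,324,202),.022,.045)
dm=(V<90)&box(222,203,247,224); rep("disc",dm,.02,.045)
# plate -y edge & trough edge via depth
z=W[...,2]
E1=[];E2=[]
for r in range(184,242):
    c=np.where((z[r,255:285]>.02))[0]; 
    if len(c): E1.append(W[r,255+c[-1],:2])
for c in range(207,264):
    r=np.where((z[236:256,c]>.025))[0]
    if len(r): E2.append(W[236+r[-1],c,:2])
for E in(E1,E2): E=np.array(E); print("edge",line(E),E.mean(0))
E
python3 fine.py | sed -n '/-----/,$p'
```

```text
-----
scr 350 mean [ 0.4929 -0.2634] pca -10.0 rect [ 496.8 -255.6] [ 44.2 120.3] 79.7
block 183 mean [ 0.4945 -0.2647] pca -11.5 rect [ 494.5 -265.5] [22.6 69.2] 79.3
tray 825 mean [ 0.5356 -0.1073] pca -11.1 rect [ 535.6 -107.1] [ 67.8 138.4] 73.6
tab 82 mean [ 0.503  -0.0962] pca -16.7 rect [502.8 -96. ] [14.1 49.1] 72.4
ball 32 mean [ 0.5809 -0.1182] pca 19.7 rect [ 587.  -118.1] [33.2 17.3] 10.9
disc 212 mean [0.5278 0.1275] pca 42.1 rect [527.6 128.2] [48.5 47.8] 76.6
edge -1.7 [0.52649751 0.02994836]
edge 88.3 [0.42902491 0.12554376]
```

servo_tool(
  steps=[
    {"tx":2.5,"ty":-4,"claw":8.5},
    {"tx":2.5,"ty":-4},
    {"tx":2.5,"ty":-4},
    {"tx":2.5,"ty":-4},
    {"tx":2.5,"ty":-4},
    {"tx":2.5,"ty":-4},
    {"tx":2.5,"ty":-4},
    {"tx":2.5,"ty":-4},
    {"tx":2.5,"ty":-4},
    {"tx":2.5,"ty":-4},
    {"tx":0.95,"ty":-3.95,"yaw":0.5},
    {"tx":0.95,"ty":-3.95,"yaw":0.5},
    {"tx":0.95,"ty":-3.95,"yaw":0.5},
    {"tx":0.95,"ty":-3.95,"yaw":0.5},
    {"tx":0.95,"ty":-3.95,"yaw":0.5},
    {"tx":0.95,"ty":-3.95,"yaw":0.6},
    {"tx":0.95,"ty":-3.95,"yaw":0.6},
    {"tx":0.95,"ty":-3.95,"yaw":0.6},
    {"tx":0.9,"ty":-3.95,"yaw":0.6},
    {"tx":0.9,"ty":-3.9,"yaw":0.5},
  ],
)

```text
invalid input at $.steps[0]: expected keys tx, ty, tz, yaw, claw
```

servo_tool(
  steps=[
    {"tx":2.5,"ty":-4,"tz":0,"yaw":0,"claw":8.5},
    {"tx":2.5,"ty":-4,"tz":0,"yaw":0,"claw":8.5},
    {"tx":2.5,"ty":-4,"tz":0,"yaw":0,"claw":8.5},
    {"tx":2.5,"ty":-4,"tz":0,"yaw":0,"claw":8.5},
    {"tx":2.5,"ty":-4,"tz":0,"yaw":0,"claw":8.5},
    {"tx":2.5,"ty":-4,"tz":0,"yaw":0,"claw":8.5},
    {"tx":2.5,"ty":-4,"tz":0,"yaw":0,"claw":8.5},
    {"tx":2.5,"ty":-4,"tz":0,"yaw":0,"claw":8.5},
    {"tx":2.5,"ty":-4,"tz":0,"yaw":0,"claw":8.5},
    {"tx":2.5,"ty":-4,"tz":0,"yaw":0,"claw":8.5},
    {"tx":0.95,"ty":-3.95,"tz":0,"yaw":0.5,"claw":8.5},
    {"tx":0.95,"ty":-3.95,"tz":0,"yaw":0.5,"claw":8.5},
    {"tx":0.95,"ty":-3.95,"tz":0,"yaw":0.5,"claw":8.5},
    {"tx":0.95,"ty":-3.95,"tz":0,"yaw":0.5,"claw":8.5},
    {"tx":0.95,"ty":-3.95,"tz":0,"yaw":0.5,"claw":8.5},
    {"tx":0.95,"ty":-3.95,"tz":0,"yaw":0.6,"claw":8.5},
    {"tx":0.95,"ty":-3.95,"tz":0,"yaw":0.6,"claw":8.5},
    {"tx":0.95,"ty":-3.95,"tz":0,"yaw":0.6,"claw":8.5},
    {"tx":0.9,"ty":-3.95,"tz":0,"yaw":0.6,"claw":8.5},
    {"tx":0.9,"ty":-3.9,"tz":0,"yaw":0.5,"claw":8.5},
  ],
)

```text
time_s: 2.1
position: [0.4948, -0.2673, 0.25]
tool_rot: [[-0.983, 0.182, -0.001], [0.182, 0.983, 0.001], [0.001, 0.0, -1.0]]
ft_force: [0.3, 0.5, -0.1]
grip_width: 0.0848
gripper_force: 0.0
```

servo_tool(
  steps=[
    {"tx":0,"ty":0,"tz":-4,"yaw":0,"claw":6},
    {"tx":0,"ty":0,"tz":-4,"yaw":0,"claw":6},
    {"tx":0,"ty":0,"tz":-4,"yaw":0,"claw":6},
    {"tx":0,"ty":0,"tz":-3,"yaw":0,"claw":6},
    {"tx":0,"ty":0,"tz":-2,"yaw":0,"claw":6},
    {"tx":0,"ty":0,"tz":-2,"yaw":0,"claw":6},
    {"tx":0,"ty":0,"tz":-1.5,"yaw":0,"claw":6},
    {"tx":0,"ty":0,"tz":0,"yaw":0,"claw":6},
    {"tx":0,"ty":0,"tz":0,"yaw":0,"claw":0},
    {"tx":0,"ty":0,"tz":0,"yaw":0,"claw":0},
    {"tx":0,"ty":0,"tz":0,"yaw":0,"claw":0},
    {"tx":0,"ty":0,"tz":0,"yaw":0,"claw":0},
    {"tx":0,"ty":0,"tz":0,"yaw":0,"claw":0},
    {"tx":0,"ty":0,"tz":0,"yaw":0,"claw":0},
  ],
  newtons=60,
)

```text
time_s: 3.5
position: [0.4952, -0.2659, 0.0463]
tool_rot: [[-0.983, 0.182, 0.001], [0.182, 0.983, -0.001], [-0.002, -0.001, -1.0]]
ft_force: [-1.1, 1.1, 6.6]
grip_width: 0.0213
gripper_force: 59.6
```

servo_tool(
  steps=[
    {"tx":0,"ty":0,"tz":3,"yaw":0,"claw":0},
    {"tx":0,"ty":0,"tz":4.5,"yaw":0,"claw":0},
    {"tx":0,"ty":0,"tz":5,"yaw":0,"claw":0},
    {"tx":0,"ty":0,"tz":4,"yaw":0,"claw":0},
    {"tx":0.8,"ty":2.8,"tz":0,"yaw":-5.8,"claw":0},
    {"tx":0.8,"ty":2.8,"tz":0,"yaw":-5.8,"claw":0},
    {"tx":0.8,"ty":2.8,"tz":0,"yaw":-5.8,"claw":0},
    {"tx":0.8,"ty":2.8,"tz":0,"yaw":-5.8,"claw":0},
    {"tx":0.8,"ty":2.8,"tz":0,"yaw":-5.8,"claw":0},
    {"tx":0.8,"ty":2.8,"tz":0,"yaw":-5.8,"claw":0},
    {"tx":0.8,"ty":2.8,"tz":0,"yaw":-5.8,"claw":0},
    {"tx":0.8,"ty":2.8,"tz":0,"yaw":-5.8,"claw":0},
    {"tx":0.8,"ty":2.8,"tz":0,"yaw":-5.8,"claw":0},
    {"tx":0.8,"ty":2.8,"tz":0,"yaw":-5.8,"claw":0},
    {"tx":0.8,"ty":2.8,"tz":0,"yaw":-5.8,"claw":0},
    {"tx":0.8,"ty":2.8,"tz":0,"yaw":-5.8,"claw":0},
    {"tx":0.8,"ty":2.8,"tz":0,"yaw":-5.8,"claw":0},
    {"tx":0.8,"ty":2.6,"tz":0,"yaw":-5.8,"claw":0},
    {"tx":0,"ty":0,"tz":0,"yaw":0,"claw":0},
    {"tx":0,"ty":0,"tz":0,"yaw":0,"claw":0},
  ],
)

```text
time_s: 5.5
position: [0.6065, 0.1246, 0.2099]
tool_rot: [[0.028, 1.0, -0.001], [1.0, -0.028, -0.0], [-0.0, -0.001, -1.0]]
ft_force: [-0.4, -0.5, -0.9]
grip_width: 0.0214
gripper_force: 59.1
```

```bash
python3 - <<'E'
from h import *
o=env.observe(); print(o["position"],o["tool_rot"][:,0],o["ft_force"],o["q"])
im,W=cloud("top"); np.savez("top1.npz",im=im,W=W)
a=cv2.resize(im[160:290,185:300],None,fx=3.4,fy=3.4,interpolation=cv2.INTER_CUBIC)
im,W=cloud("scene"); b=cv2.resize(im[80:260,330:550],None,fx=1.8,fy=1.8)
h=max(a.shape[0],b.shape[0]); p=lambda x:cv2.copyMakeBorder(x,0,h-x.shape[0],0,0,0)
cv2.imwrite("pics/c2.png",cv2.convertScaleAbs(np.hstack([p(a),p(b)])[:,:,::-1],alpha=1.5))
E
```

```text
[0.60651533 0.12455477 0.20993649] [ 2.77012357e-02  9.99616182e-01 -3.61909368e-04] [-0.35761767 -0.5389439  -0.87180168] [ 6.72965049e-01  3.04702285e+01  6.64618836e+01 -1.87425920e-02
  8.31222146e+01  2.26259507e+00]
```

View pics/c2.png

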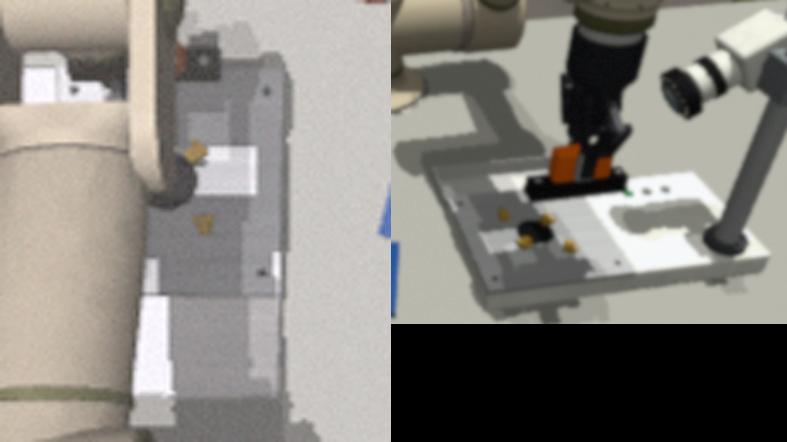

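The scraper is held level over the plate's far end at (575,165) in the scene half of the picture. The offcuts are still in place, so I'm lowering it.

servo_tool(
  steps=[
    {"tx":0.1,"ty":0,"tz":-3.5,"yaw":0,"claw":0},
    {"tx":0,"ty":0,"tz":-3.5,"yaw":0,"claw":0},
    {"tx":0,"ty":0,"tz":-2.5,"yaw":0,"claw":0},
    {"tx":0,"ty":0,"tz":-1.5,"yaw":0,"claw":0},
    {"tx":0,"ty":0,"tz":-1,"yaw":0,"claw":0},
    {"tx":0,"ty":0,"tz":-0.7,"yaw":0,"claw":0},
    {"tx":0,"ty":0,"tz":0,"yaw":0,"claw":0},
    {"tx":0,"ty":0,"tz":0,"yaw":0,"claw":0},
  ],
)

```text
time_s: 6.4
position: [0.6082, 0.1242, 0.0841]
tool_rot: [[0.03, 1.0, 0.001], [1.0, -0.03, 0.0], [0.0, 0.001, -1.0]]
ft_force: [0.6, 0.1, -1.4]
grip_width: 0.0213
gripper_force: 59.2
```

servo_tool(
  steps=[
    {"tx":-0.5,"ty":0,"tz":-0.15,"yaw":0,"claw":0},
    {"tx":-1,"ty":0.03,"tz":0,"yaw":0,"claw":0},
    {"tx":-1,"ty":0.03,"tz":0,"yaw":0,"claw":0},
    {"tx":-1,"ty":0.03,"tz":0,"yaw":0,"claw":0},
    {"tx":-1,"ty":0.03,"tz":0,"yaw":0,"claw":0},
    {"tx":-1,"ty":0.03,"tz":0,"yaw":0,"claw":0},
    {"tx":-1,"ty":0.03,"tz":0,"yaw":0,"claw":0},
    {"tx":-1,"ty":0.03,"tz":0,"yaw":0,"claw":0},
    {"tx":-1,"ty":0.03,"tz":0,"yaw":0,"claw":0},
    {"tx":-1,"ty":0.03,"tz":0,"yaw":0,"claw":0},
    {"tx":-1,"ty":0.03,"tz":0,"yaw":0,"claw":0},
    {"tx":-1,"ty":0.03,"tz":0,"yaw":0,"claw":0},
    {"tx":-1,"ty":0.03,"tz":0,"yaw":0,"claw":0},
    {"tx":-1,"ty":0.03,"tz":0,"yaw":0,"claw":0},
    {"tx":-1,"ty":0.03,"tz":0,"yaw":0,"claw":0},
  ],
)

```text
time_s: 7.9
position: [0.462, 0.1286, 0.0818]
tool_rot: [[0.03, 1.0, -0.0], [1.0, -0.03, -0.0], [-0.0, -0.0, -1.0]]
ft_force: [-0.2, 0.0, -0.4]
grip_width: 0.0211
gripper_force: 59.1
```

```bash
python3 - <<'E'
from h import *
im,W=cloud("scene"); b=cv2.resize(im[80:260,330:550],None,fx=2.5,fy=2.5,interpolation=cv2.INTER_CUBIC)
cv2.imwrite("pics/c3.png",cv2.convertScaleAbs(b[:,:,::-1],alpha=1.5))
E
```

```text
(no output)
```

View pics/c3.png

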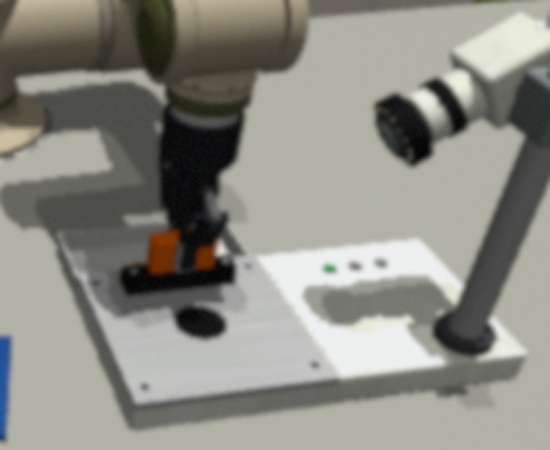

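The plate behind the bar at (180,275) is clean, and all the offcuts are ahead of it. I'll finish the sweep over the edge.

servo_tool(
  steps=[
    {"tx":-0.8,"ty":0.02,"tz":0,"yaw":0,"claw":0},
    {"tx":-0.8,"ty":0.02,"tz":0,"yaw":0,"claw":0},
    {"tx":-0.8,"ty":0.02,"tz":0,"yaw":0,"claw":0},
    {"tx":-0.8,"ty":0.02,"tz":0,"yaw":0,"claw":0},
    {"tx":-0.8,"ty":0.02,"tz":0,"yaw":0,"claw":0},
    {"tx":-0.6,"ty":0.02,"tz":0,"yaw":0,"claw":0},
    {"tx":0,"ty":0,"tz":0,"yaw":0,"claw":0},
    {"tx":0,"ty":0,"tz":0,"yaw":0,"claw":0},
    {"tx":0,"ty":0,"tz":0,"yaw":0,"claw":0},
    {"tx":0,"ty":0,"tz":0,"yaw":0,"claw":0},
    {"tx":0,"ty":0,"tz":6,"yaw":0,"claw":0},
    {"tx":0,"ty":0,"tz":5,"yaw":0,"claw":0},
    {"tx":2,"ty":-3,"tz":3,"yaw":0,"claw":0},
    {"tx":1.5,"ty":-4,"tz":0,"yaw":0,"claw":0},
    {"tx":1.5,"ty":-4,"tz":0,"yaw":0,"claw":0},
    {"tx":1.5,"ty":-4,"tz":0,"yaw":0,"claw":0},
    {"tx":0,"ty":-4,"tz":0,"yaw":0,"claw":0},
    {"tx":0,"ty":-4,"tz":0,"yaw":0,"claw":0},
    {"tx":0,"ty":0,"tz":0,"yaw":0,"claw":0},
  ],
)

```text
time_s: 9.85
position: [0.482, -0.1043, 0.2115]
tool_rot: [[0.035, 0.999, -0.0], [0.999, -0.035, -0.001], [-0.001, -0.0, -1.0]]
ft_force: [0.4, -0.2, -0.9]
grip_width: 0.0211
gripper_force: 59.6
```

```bash
python3 - <<'E'
from h import *
im,W=cloud("top"); np.savez("top2.npz",im=im,W=W)
hsv=cv2.cvtColor(im,cv2.COLOR_RGB2HSV); H,S,V=cv2.split(hsv)
m=((H>12)&(H<32)&(S>80)&(V>50)); m[:170]=0;m[300:]=0;m[:,:185]=0;m[:,290:]=0
k,L,st,c=cv2.connectedComponentsWithStats(m.astype(np.uint8))
for i in range(1,k):
    if st[i,4]>3: print(c[i].round(1),st[i,4],np.nanmedian(W[L==i],0).round(4))
b=cv2.resize(im[160:290,185:380],None,fx=3.5,fy=3.5,interpolation=cv2.INTER_CUBIC)
cv2.imwrite("pics/c4.png",cv2.convertScaleAbs(b[:,:,::-1],alpha=1.5))
E
```

```text
[226.  251.7] 40 [0.4127 0.1534 0.0181]
[245.  251.5] 10 [0.4123 0.098  0.0221]
[251.8 256.1] 18 [0.3987 0.0789 0.0127]
```

View pics/c4.png

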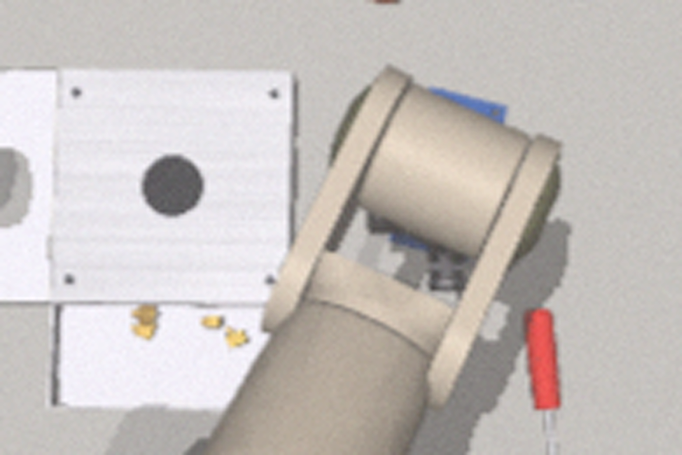

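All four offcuts are in the trough, two at (145,318) and the others at (212,321) and (237,338), and the plate is clean. The scraper goes back to its old spot.

servo_tool(
  steps=[
    {"tx":0.1,"ty":-1.3,"tz":0,"yaw":6.7,"claw":0},
    {"tx":0.1,"ty":-1.3,"tz":0,"yaw":6.7,"claw":0},
    {"tx":0.1,"ty":-1.4,"tz":0,"yaw":6.7,"claw":0},
    {"tx":0.1,"ty":-1.4,"tz":0,"yaw":6.7,"claw":0},
    {"tx":0.1,"ty":-1.4,"tz":0,"yaw":6.7,"claw":0},
    {"tx":0.1,"ty":-1.4,"tz":0,"yaw":6.7,"claw":0},
    {"tx":0.1,"ty":-1.4,"tz":0,"yaw":6.7,"claw":0},
    {"tx":0.1,"ty":-1.4,"tz":0,"yaw":6.7,"claw":0},
    {"tx":0.1,"ty":-1.4,"tz":0,"yaw":6.7,"claw":0},
    {"tx":0.1,"ty":-1.4,"tz":0,"yaw":6.7,"claw":0},
    {"tx":0.1,"ty":-1.4,"tz":0,"yaw":6.7,"claw":0},
    {"tx":0.1,"ty":-1.4,"tz":0,"yaw":6.7,"claw":0},
    {"tx":0,"ty":0,"tz":-4,"yaw":0,"claw":0},
    {"tx":0,"ty":0,"tz":-4,"yaw":0,"claw":0},
    {"tx":0,"ty":0,"tz":-4,"yaw":0,"claw":0},
    {"tx":0,"ty":0,"tz":-2.5,"yaw":0,"claw":0},
    {"tx":0,"ty":0,"tz":-1,"yaw":0,"claw":0},
    {"tx":0,"ty":0,"tz":0,"yaw":0,"claw":0},
    {"tx":0,"ty":0,"tz":0,"yaw":0,"claw":0},
  ],
)

```text
time_s: 11.8
position: [0.4946, -0.2663, 0.058]
tool_rot: [[-0.981, 0.196, 0.002], [0.196, 0.981, -0.001], [-0.002, -0.001, -1.0]]
ft_force: [-0.1, 0.1, -1.2]
grip_width: 0.0213
gripper_force: 59.5
```

servo_tool(
  steps=[
    {"tx":0,"ty":0,"tz":-0.5,"yaw":0,"claw":0},
    {"tx":0,"ty":0,"tz":-0.4,"yaw":0,"claw":0},
    {"tx":0,"ty":0,"tz":-0.2,"yaw":0,"claw":0},
    {"tx":0,"ty":0,"tz":-0.1,"yaw":0,"claw":0},
    {"tx":0,"ty":0,"tz":0,"yaw":0,"claw":0},
    {"tx":0,"ty":0,"tz":0,"yaw":0,"claw":0},
  ],
)

```text
time_s: 12.4
position: [0.4938, -0.2663, 0.0463]
tool_rot: [[-0.981, 0.196, 0.001], [0.196, 0.981, -0.001], [-0.001, -0.001, -1.0]]
ft_force: [-3.5, 2.6, 11.5]
grip_width: 0.0211
gripper_force: 61.2
```

servo_tool(
  steps=[
    {"tx":0,"ty":0,"tz":0,"yaw":0,"claw":6},
    {"tx":0,"ty":0,"tz":0,"yaw":0,"claw":6},
    {"tx":0,"ty":0,"tz":0,"yaw":0,"claw":6},
    {"tx":0,"ty":0,"tz":0,"yaw":0,"claw":6},
    {"tx":0,"ty":0,"tz":2,"yaw":0,"claw":6},
    {"tx":0,"ty":0,"tz":4,"yaw":0,"claw":6},
    {"tx":0,"ty":0,"tz":4,"yaw":0,"claw":6},
    {"tx":0.1,"ty":2,"tz":2,"yaw":-1,"claw":6},
    {"tx":0.1,"ty":3,"tz":0,"yaw":-1,"claw":6},
    {"tx":0.2,"ty":4,"tz":0,"yaw":-1,"claw":6},
    {"tx":0.2,"ty":4,"tz":0,"yaw":-1,"claw":6},
    {"tx":0.2,"ty":3,"tz":0,"yaw":-1,"claw":6},
    {"tx":0.1,"ty":1,"tz":0,"yaw":-0.5,"claw":6},
    {"tx":0,"ty":0,"tz":0,"yaw":0,"claw":6},
    {"tx":0,"ty":0,"tz":0,"yaw":0,"claw":6},
  ],
)

```text
time_s: 13.9
position: [0.503, -0.0971, 0.1648]
tool_rot: [[-0.957, 0.289, 0.0], [0.289, 0.957, -0.0], [-0.0, -0.0, -1.0]]
ft_force: [0.4, -1.2, -0.1]
grip_width: 0.0598
gripper_force: 0.0
```

```bash
python3 - <<'E'
from h import *
o=env.observe(); print(o["position"],o["tool_rot"][:,0],o["ft_force"],o["grip_width"])
im,W=cloud("scene"); b=cv2.resize(im[120:300,180:380],None,fx=2.8,fy=2.8,interpolation=cv2.INTER_CUBIC)
cv2.imwrite("pics/c5.png",cv2.convertScaleAbs(b[:,:,::-1],alpha=1.4))
im,W=cloud("top"); hsv=cv2.cvtColor(im,cv2.COLOR_RGB2HSV)
S=[]
P=W[190:250,355:382].reshape(-1,3); P=P[(P[:,2]>.05)&(P[:,2]<.075)]
r=cv2.minAreaRect((P[:,:2]*1000).astype(np.float32)); print("scraper block",r,np.median(P,0))
E
```

```text
[ 0.50301192 -0.09713564  0.16476787] [-9.57216106e-01  2.89373928e-01 -2.35969815e-04] [ 0.3581377  -1.20326162 -0.07039365] 0.05981466807789898
scraper block ((493.6106262207031, -265.0672607421875), (22.345823287963867, 70.79175567626953), 78.6014175415039) [ 0.49252336 -0.26454201  0.06258802]
```

View pics/c5.png

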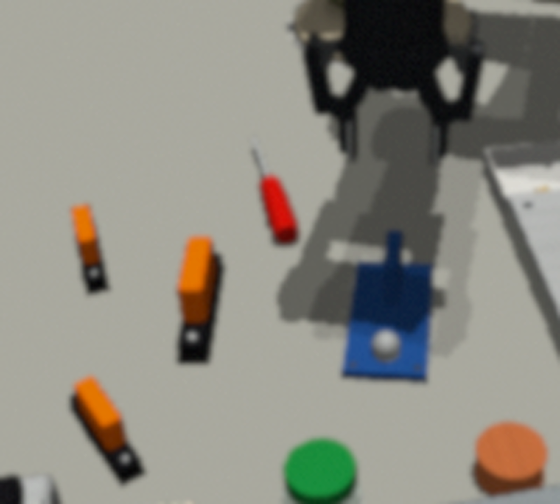

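The scraper stands upright at (197,295), and the gripper is lined up over the tray tab at (393,258). Next I descend and grip the tab gently.

servo_tool(
  steps=[
    {"tx":0,"ty":0,"tz":-3,"yaw":0,"claw":5},
    {"tx":0,"ty":0,"tz":-3,"yaw":0,"claw":4.5},
    {"tx":0,"ty":0,"tz":-2.5,"yaw":0,"claw":4},
    {"tx":0,"ty":0,"tz":-2,"yaw":0,"claw":4},
    {"tx":0,"ty":0,"tz":-1.3,"yaw":0,"claw":4},
    {"tx":0,"ty":0,"tz":-0.9,"yaw":0,"claw":4},
    {"tx":0,"ty":0,"tz":0,"yaw":0,"claw":3},
    {"tx":0,"ty":0,"tz":0,"yaw":0,"claw":2.5},
    {"tx":0,"ty":0,"tz":0,"yaw":0,"claw":2.2},
    {"tx":0,"ty":0,"tz":0,"yaw":0,"claw":1.9},
    {"tx":0,"ty":0,"tz":0,"yaw":0,"claw":1.7},
    {"tx":0,"ty":0,"tz":0,"yaw":0,"claw":1.5},
    {"tx":0,"ty":0,"tz":0,"yaw":0,"claw":1.3},
    {"tx":0,"ty":0,"tz":0,"yaw":0,"claw":1},
    {"tx":0,"ty":0,"tz":0,"yaw":0,"claw":0},
    {"tx":0,"ty":0,"tz":0,"yaw":0,"claw":0},
    {"tx":0,"ty":0,"tz":0,"yaw":0,"claw":0},
  ],
  newtons=100,
)

```text
time_s: 15.7
position: [0.503, -0.0963, 0.0383]
tool_rot: [[-0.957, 0.289, 0.001], [0.289, 0.957, -0.0], [-0.001, -0.0, -1.0]]
ft_force: [-1.9, -0.8, 6.1]
grip_width: 0.0133
gripper_force: 97.3
```

servo_tool(
  steps=[
    {"tx":0,"ty":0,"tz":0.2,"yaw":0,"claw":0},
    {"tx":0,"ty":0,"tz":0.5,"yaw":0,"claw":0},
    {"tx":0,"ty":0,"tz":0.8,"yaw":0,"claw":0},
    {"tx":0,"ty":0,"tz":1.1,"yaw":0,"claw":0},
    {"tx":0,"ty":0,"tz":1.4,"yaw":0,"claw":0},
    {"tx":0,"ty":0,"tz":1.5,"yaw":0,"claw":0},
    {"tx":0,"ty":0,"tz":1.5,"yaw":0,"claw":0},
    {"tx":0,"ty":0,"tz":1.5,"yaw":0,"claw":0},
    {"tx":0,"ty":0,"tz":1.4,"yaw":0,"claw":0},
    {"tx":0,"ty":0,"tz":1.2,"yaw":0,"claw":0},
    {"tx":0,"ty":0,"tz":0.9,"yaw":0,"claw":0},
    {"tx":0,"ty":0,"tz":0.5,"yaw":0,"claw":0},
    {"tx":0,"ty":0,"tz":0.3,"yaw":0,"claw":0},
    {"tx":0,"ty":0,"tz":0,"yaw":0,"claw":0},
    {"tx":0,"ty":0,"tz":0,"yaw":0,"claw":0},
    {"tx":0,"ty":0,"tz":0,"yaw":0,"claw":0},
  ],
)

```text
time_s: 17.3
position: [0.5027, -0.0961, 0.1654]
tool_rot: [[-0.957, 0.289, -0.001], [0.289, 0.957, 0.0], [0.001, 0.0, -1.0]]
ft_force: [0.3, -0.5, -2.3]
grip_width: 0.0127
gripper_force: 97.5
```

```bash
cat > ball.py <<'E'
from h import *
o=env.observe(); print(o["position"],o["tool_rot"][:,0],o["ft_force"],o["grip_width"])
im,W=cloud("scene"); H,S,V=cv2.split(cv2.cvtColor(im,cv2.COLOR_RGB2HSV))
m=(H>100)&(H<128)&(S>110)&(W[...,2]>.09)&(W[...,2]<.15)&(np.abs(W[...,1])<.3)
P=W[m]; A=np.c_[P[:,:2]-P[:,:2].mean(0),np.ones(len(P))]
for _ in range(4):
    s=np.linalg.lstsq(A,P[:,2],rcond=None)[0]; k=np.abs(A@s-P[:,2])<.004; A,P=A[k],P[k]
print("plane slope",s,len(P),"centre",P.mean(0),np.median(P,0))
x0,y0,w,h=cv2.boundingRect(m.astype(np.uint8)); print(x0,y0,w,h)
x0-=30;y0-=60
cv2.imwrite(f"pics/b{o['time_s']:.1f}.png",cv2.convertScaleAbs(cv2.resize(im[max(y0,0):y0+180,x0:x0+180],None,fx=3,fy=3,interpolation=cv2.INTER_CUBIC)[:,:,::-1],alpha=1.4)); print(x0,y0)
E
python3 ball.py; ls -t pics|head -1
```

```text
[ 0.50265766 -0.09612781  0.16536396] [-0.95722505  0.28934275  0.00098818] [ 0.31445215 -0.49368776 -2.28666106] 0.012674637541345651
plane slope [-0.00732695  0.00193798  0.13628781] 924 centre [ 0.5496641  -0.10850735  0.13628933] [ 0.5485905  -0.10899535  0.13640323]
302 173 34 41
272 113
b17.3.png
```

servo_tool(
  steps=[
    {"tx":-0.06,"ty":0.22,"tz":0,"yaw":0.4,"claw":0},
    {"tx":-0.11,"ty":0.44,"tz":0,"yaw":0.8,"claw":0},
    {"tx":-0.17,"ty":0.66,"tz":0,"yaw":1.2,"claw":0},
    {"tx":-0.22,"ty":0.88,"tz":0,"yaw":1.6,"claw":0},
    {"tx":-0.28,"ty":1.1,"tz":0,"yaw":2.05,"claw":0},
    {"tx":-0.33,"ty":1.31,"tz":0,"yaw":2.45,"claw":0},
    {"tx":-0.33,"ty":1.31,"tz":0,"yaw":2.45,"claw":0},
    {"tx":-0.33,"ty":1.31,"tz":0,"yaw":2.45,"claw":0},
    {"tx":-0.33,"ty":1.31,"tz":0,"yaw":2.45,"claw":0},
    {"tx":-0.33,"ty":1.31,"tz":0,"yaw":2.45,"claw":0},
    {"tx":-0.33,"ty":1.31,"tz":0,"yaw":2.45,"claw":0},
    {"tx":-0.33,"ty":1.31,"tz":0,"yaw":2.45,"claw":0},
    {"tx":-0.33,"ty":1.31,"tz":0,"yaw":2.45,"claw":0},
    {"tx":-0.33,"ty":1.31,"tz":0,"yaw":2.45,"claw":0},
    {"tx":-0.33,"ty":1.31,"tz":0,"yaw":2.45,"claw":0},
    {"tx":-0.28,"ty":1.1,"tz":0,"yaw":2.05,"claw":0},
    {"tx":-0.22,"ty":0.88,"tz":0,"yaw":1.6,"claw":0},
    {"tx":-0.17,"ty":0.66,"tz":0,"yaw":1.2,"claw":0},
    {"tx":-0.11,"ty":0.44,"tz":0,"yaw":0.8,"claw":0},
    {"tx":-0.06,"ty":0.22,"tz":0,"yaw":0.4,"claw":0},
  ],
)

```text
time_s: 19.35
position: [0.453, 0.1011, 0.1658]
tool_rot: [[-0.941, -0.339, 0.0], [-0.339, 0.941, -0.0], [-0.0, -0.0, -1.0]]
ft_force: [0.6, -0.2, -3.4]
grip_width: 0.0131
gripper_force: 97.6
```

servo_tool(
  steps=[
    {"tx":0,"ty":0,"tz":0,"yaw":0,"claw":0},
    {"tx":0,"ty":0,"tz":0,"yaw":0,"claw":0},
    {"tx":0,"ty":0,"tz":0,"yaw":0,"claw":0},
    {"tx":0,"ty":0,"tz":0,"yaw":0,"claw":0},
    {"tx":0,"ty":0,"tz":0,"yaw":0,"claw":0},
    {"tx":0,"ty":0,"tz":0,"yaw":0,"claw":0},
    {"tx":0,"ty":0,"tz":0,"yaw":0,"claw":0},
    {"tx":0,"ty":0,"tz":0,"yaw":0,"claw":0},
    {"tx":0,"ty":0,"tz":0,"yaw":0,"claw":0},
    {"tx":0,"ty":0,"tz":0,"yaw":0,"claw":0},
  ],
)

```text
time_s: 20.35
position: [0.453, 0.1008, 0.1658]
tool_rot: [[-0.941, -0.338, 0.0], [-0.338, 0.941, -0.0], [-0.0, -0.0, -1.0]]
ft_force: [-0.0, -0.2, -3.0]
grip_width: 0.0126
gripper_force: 97.6
```

```bash
python3 ball.py; cp pics/$(ls -t pics|head -1) pics/final.png; python3 - <<'E'
from h import *
o=env.observe(); print(o["position"]+.08*np.array(-o["tool_rot"][:,0]))
E
```

```text
[0.45302743 0.10079429 0.16583836] [-9.40972581e-01 -3.38482790e-01 -4.47995298e-05] [-0.00731243 -0.1762835  -3.01731818] 0.012632130235687725
plane slope [-0.01001187  0.01053645  0.13686343] 692 centre [0.49973059 0.10766159 0.13685619] [0.49750029 0.10555135 0.13690315]
375 153 58 34
345 93
[0.52829502 0.12789491 0.16581253]
```

View pics/final.png

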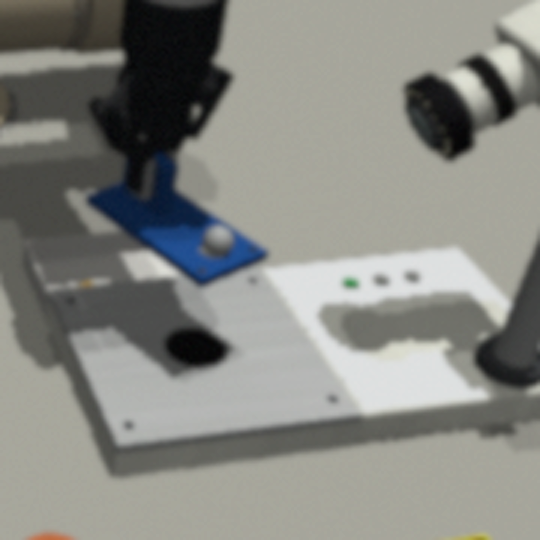

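The ball sits in its pocket at (217,240) and the tray is level. The ball's estimated position is (0.528, 0.128, about 0.145), which is the focus, so I'm handing in.

```bash
python3 -c "
from rig import env
print(env.close_job())"
```

```text
the job is handed in; nothing more can be done
None
```

The job is handed in, though the hand-in returned no verdict: all four offcuts are in the trough, the scraper stands upright on the bench, and the tray is held level with the ball at the focus by my measurements.

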